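# Sort candles into stock trays and the remelting pan

### The arm

A 6-joint arm with a two-finger parallel gripper is mounted at the origin on the work surface. World frame = base frame: x ahead of the robot, y to its left, z up, the work surface at z = 0. Lengths are in m, angles in rad, forces in N, time in s.
With the tool pointing down it reaches from about 0.3 to 0.775 m from the base axis. Payload 14.6 kg.
Tool frame: the origin (TCP) lies midway between the tips of the shut fingers; the grasp point (between the pads) lies 19 mm behind it; z points along the fingers, y is the line along which they close (so a half turn about z gives the same grasp; the last joint's range is limited). The gripper opens to 94 mm and grips with 3 to 60 N. Pads are 16 mm wide; open, the fingers measure 119 mm over their backs; the gripper's body (75 mm by 177 mm) begins 78 mm behind the grasp point.
Start: joints at [1.099, 0.3, 1.521, -0, 1.321, -0.067], TCP at [0.217, 0.506, 0.205] pointing down, gripper open.
Joint ranges: [-3.03, 3.03], [-0.79, 2.21], [0.23, 2.52], [-1.04, 4.18], [0, 3.07], [-2.55, 2.55]. Speed limits (rad/s): [2.22, 2.22, 2.57, 3.14, 3.14, 3.14].

### API

Orientations are given as a rotation vector (axis times angle).
In Python, from workcell import robot gives the robot as it stands.
- The arm moves only by the shell command python3 -m pendant 'ROWS' [FORCE]. ROWS is JSON, a list of rows, each a list of 3 entries, a list of its own where there are three numbers: the finger opening in mm, from 0 to 94, then the shift along the tool's x, y, z in mm, then the turn, a rotation vector about the tool's x, y, z in degrees. A call has 1 to 12 rows; each row is the pose to reach, as a shift and turn from the pose commanded when the call began, along the tool's axes at that moment; what a row does not reach only later rows make up. A row lasts 1/10 s, in which the tool goes at most 50 mm and 8.59 degrees, less where a joint would pass 70% of its speed; a pose out of reach is approached as far as the arm can. A call with a gripper value outside its range is refused whole. The fingers move at their own pace and stop on an object; FORCE is the grip in N (left out, the last holds). Time passes only in rows, so rows that repeat a pose let the fingers close. It gives the time, the measured TCP pose, the force, the opening and the grip force at its end, in the units of the state.
- robot.read_state(): the state, without advancing time (a new reading comes with each control period).
- robot.capture(name): name is "scene" or "top" or "wrist"; returns a dict with "img" (480x640x3 uint8, red, green, blue), "range_z" (480x640 float32, m along the optical axis (not along the pixel's ray), 0 where there is no reading), "vfov" (degrees; the focal length in pixels is half the picture's height over the tangent of half this angle, whatever the lens; pixels are square), "cx", "cy" (the principal point, pixels), "cam_to_world" (4x4, takes a point from camera to world coordinates). Camera axes: x right, y up, looking along -z (the intrinsics and any distortion apply to the point x, -y, -z); pixel columns grow to the right and rows downward; lengths in m; the calibration is good to about 2 mm. The wrist camera is an equidistant fisheye: a pixel r from the principal point sees the ray r / f radians off the axis. A picture is of the moment at which its call begins.
- robot.job_done(): hands the job in; it is judged then, once.
The state is a dict: "time_s": time; "joints": joint angles; "joint_vel": joint speeds; "joint_torque": joint torques, N m; "position": TCP position; "tcp_rot": TCP orientation; "ft_force": force on the tool from outside, world axes, zero at the start; "wrist_torque": the same for the moment, N m; "width": finger opening in m; "grip_force": force on a finger pad.
Only numpy, scipy, OpenCV 4.12 (cv2) and the standard library are available. Lean on these libraries where they do the work, as an engineer would, in place of code of your own. Each camera call takes 0.05 s, during which the arm holds its last target. There are 200 camera calls.

### The job

Sort the five loose candles on the bench: stand the two black-shelled bowl candles (orange and green wax) in the plywood tray that already holds a bowl candle, stand the two square pillar candles (honey and ivory) in the tray that already holds a square pillar, and put the burnt-down wine-red stub into the steel remelting pan. Set the four good candles down upright on the floor of their tray, without dropping them, and leave the two candles that are already packed where they stand.

Things in the scene. Friction and masses are not known exactly. Their poses are not given: they have to be found in the camera images.
- shell_orange: loose bowl candle: a round, straight-sided rough black grit shell, 56 mm in diameter and 44 mm high, filled with orange wax (disc 42 mm across, 4 mm below the rim), a soft thin white wick in the middle up to 8 mm above the rim; 70 to 140 g. Origin at the centre of its underside, z up
- shell_green: loose bowl candle: a round, straight-sided rough black grit shell, 56 mm in diameter and 44 mm high, filled with yellow-green wax (disc 42 mm across, 4 mm below the rim), a soft thin white wick in the middle up to 8 mm above the rim; 70 to 140 g. Origin at the centre of its underside, z up
- pillar_honey: loose square pillar candle of honey-yellow wax, 42 x 42 mm in plan and 72 mm high, flat top with a soft thin white wick up to 12 mm above it; 80 to 160 g. Origin at the centre of its underside, z up, x and y square to its sides
- pillar_ivory: loose square pillar candle of ivory white wax, 42 x 42 mm in plan and 72 mm high, flat top with a soft thin white wick up to 12 mm above it; 80 to 160 g. Origin at the centre of its underside, z up, x and y square to its sides
- stub: burnt-down round candle stub of dark wine-red wax with hollowed top and black wick, 42 mm in diameter (drips on its side to 45 mm) and 30 mm high; 28 to 56 g. Origin at the centre of its underside, z up
- shell_tray: low open stock tray of pale plywood, fixed to the bench, 122 mm (its x) by 238 mm (its y) outside, 108 by 224 mm inside; floor 6 mm above the bench, rim 22 mm above the bench, walls 7 mm. This is the tray that holds the packed bowl candle, at its positive y end; the rest of it is empty and has room for two more in a row along y, at about 74 mm spacing. Origin at the centre of its underside, z up
- pillar_tray: low open stock tray of pale plywood, fixed to the bench, 122 mm (its x) by 238 mm (its y) outside, 108 by 224 mm inside; floor 6 mm above the bench, rim 22 mm above the bench, walls 7 mm. This is the tray that holds the packed square pillar, at its negative y end; the rest of it is empty and has room for two more in a row along y, at about 74 mm spacing. Origin at the centre of its underside, z up
- pan: round open steel remelting pan, fixed to the bench, 150 mm across the rim and 42 mm high, wall 3 mm leaning outward (120 mm across the foot), inner floor 4 mm above the bench, with a few small flat spots of old wax, two dark loop handles that reach 96 mm from its centre at its -y and +y sides, 39 mm high. Origin at the centre of its underside, z up
- shell_packed: bowl candle already packed, with red wax: black shell 56 mm in diameter, 44 mm high, standing loose on the floor of shell_tray; to be left alone. Origin at the centre of its underside, z up
- pillar_packed: honey-yellow square pillar candle already packed, 42 x 42 x 72 mm, standing loose on the floor of pillar_tray; to be left alone. Origin at the centre of its underside, z up, x and y square to its sides
There are look-alikes about, which are no part of the job. There is more than one size of the pillar_ivory; the one meant has the size given above.

How it is judged:
At the end, for the whole second after the job is handed in: Bowl candles stand in shell_tray, square pillars in pillar_tray, all on the floor within 4 mm and upright within 0.1 rad; the stub is in the pan, under 62 mm from its centre; the packed candles are upright and within 15 mm of their start; all released and at rest (x of shell_orange in the frame of shell_tray between -0.034 and 0.034 m and y of shell_orange in the frame of shell_tray between -0.094 and 0.094 m and z of shell_orange in the frame of shell_tray between 0.002 and 0.01 m and angle between each of shell_orange, shell_green, pillar_honey, pillar_ivory, shell_packed, pillar_packed's own z axis and vertical below 0.1 rad and x of shell_green in the frame of shell_tray between -0.034 and 0.034 m and y of shell_green in the frame of shell_tray between -0.094 and 0.094 m and z of shell_green in the frame of shell_tray between 0.002 and 0.01 m and x of pillar_honey in the frame of pillar_tray between -0.034 and 0.034 m and y of pillar_honey in the frame of pillar_tray between -0.094 and 0.094 m and z of pillar_honey in the frame of pillar_tray between 0.002 and 0.01 m and x of pillar_ivory in the frame of pillar_tray between -0.034 and 0.034 m and y of pillar_ivory in the frame of pillar_tray between -0.094 and 0.094 m and z of pillar_ivory in the frame of pillar_tray between 0.002 and 0.01 m and distance of each of shell_packed, pillar_packed from where it was at the start of the episode below 0.015 m and horizontal distance between stub and pan below 0.062 m and height (world z) of stub below 0.042 m and linear speed of each of shell_orange, shell_green, pillar_honey, pillar_ivory, stub, shell_packed, pillar_packed below 0.03 m/s and contact force between each of shell_orange, shell_green, pillar_honey, pillar_ivory, stub and the fingers below 0.05 N); the robot touches nothing.
It fails at once if a good candle is dropped (it moves faster than 0.7 m/s with no finger on it: a free fall of 25 mm) ((linear speed of shell_orange above 0.7 m/s and contact force between shell_orange and the fingers below 0.01 N) or (linear speed of shell_green above 0.7 m/s and contact force between shell_green and the fingers below 0.01 N) or (linear speed of pillar_honey above 0.7 m/s and contact force between pillar_honey and the fingers below 0.01 N) or (linear speed of pillar_ivory above 0.7 m/s and contact force between pillar_ivory and the fingers below 0.01 N)).
It fails at once if a packed candle is pushed more than 15 mm or tipped past 0.5 rad (distance of any of shell_packed, pillar_packed from where it was at the start of the episode above 0.015 m or angle between any of shell_packed, pillar_packed's own z axis and vertical above 0.5 rad).
It also fails if it takes over 122 s, if anything falls off the work surface, if the arm or the gripper's body presses on something with over 40 N, if the wrist force passes 120 N, or if a joint passes its speed limit or range.

## Working session

There is one attempt and no reset: what is moved stays moved. The work goes in short steps, Python scripts to look and compute and a shell command to move; the robot and the scene stay as the last step left them, time stands still between calls to the robot, and variables do not carry over. Pictures are saved under pics/ and viewed, at most 14 in all, crops included, and the job is handed in when it is done.

```bash
mkdir -p pics; ls; python3 - <<'E'
from workcell import robot
import cv2,numpy as np
for n in ("top","scene"):
    c=robot.capture(n); cv2.imwrite(f"pics/{n}0.png",c["img"][:,:,::-1]); np.savez(f"{n}0.npz",**c)
    print(n,c["vfov"],c["cx"],c["cy"],np.round(c["cam_to_world"],3).tolist())
s=robot.read_state();print(s)
E
```

```text
pics
top 55.4160303659281 319.55747747290906 238.39426428447337 [[-0.01, 0.989, -0.147, 0.396], [-0.999, -0.004, 0.041, 0.06], [0.04, 0.147, 0.988, 0.939], [0.0, 0.0, 0.0, 1.0]]
scene 57.9730061073768 319.49116103645326 249.26695152101345 [[0.584, -0.429, 0.689, 1.165], [0.812, 0.309, -0.496, -0.423], [0.0, 0.849, 0.528, 0.527], [0.0, 0.0, 0.0, 1.0]]
{'time_s': 0.1, 'joints': array([ 1.09941344e+00,  3.00433242e-01,  1.52152881e+00,  1.62931388e-05,
        1.32071253e+00, -6.65894399e-02]), 'joint_vel': array([-0.00031587, -0.00181832, -0.00102544, -0.00048154, -0.00044402,
       -0.00131733]), 'joint_torque': array([-1.30137363e-03, -5.32646263e+01, -3.53285658e+01,  7.08379224e-02,
        2.34434847e-02, -7.28675991e-05]), 'position': array([0.21648842, 0.50533631, 0.20492921]), 'tcp_rot': array([-6.31461022e-01, -3.07716698e+00,  1.63162183e-03]), 'ft_force': array([ 0.32694336,  0.08989654, -0.146666  ]), 'wrist_torque': array([-0.00539938, -0.00982055, -0.01491646]), 'grip_force': 0.0, 'width': 0.09423467371765923}
```

View pics/top0.png

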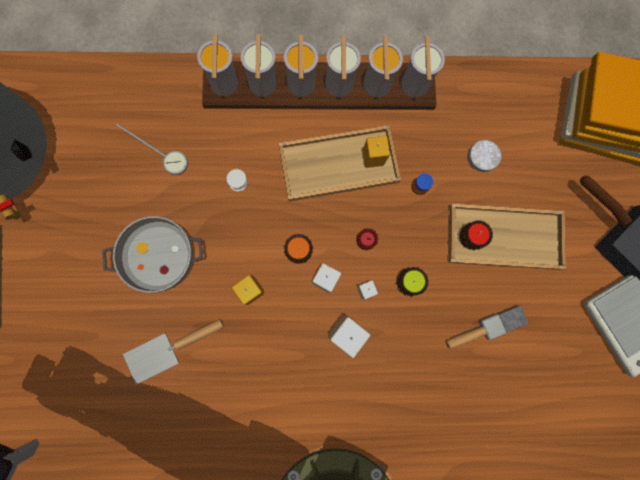

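View pics/scene0.png

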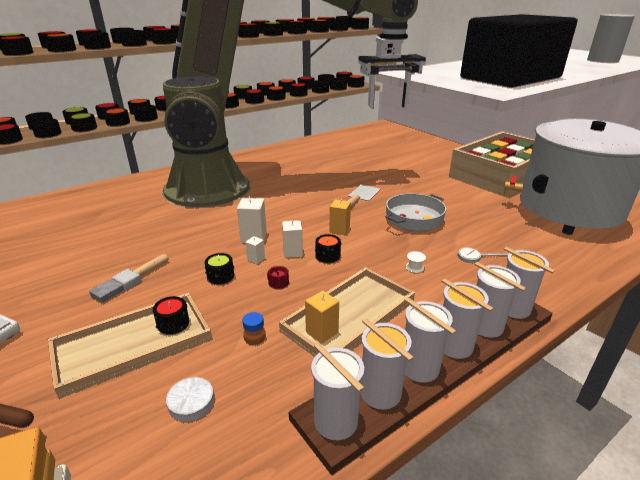

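The top view shows the pan at (153,254), the pillar tray at (340,163), the shell tray at (507,237), orange at (298,249), green at (413,281), the stub at (367,239) and the honey pillar at (247,290). There are three ivory squares: (327,278), (369,290) and (350,337). I'll measure which one is 42 mm wide and 72 mm high.

```bash
cat > h.py <<'E'
import cv2,numpy as np
def pts(c,uv,z=None):
    """world points of pixels, on plane z or from the range picture"""
    uv=np.atleast_2d(uv).astype(float); f=240/np.tan(np.radians(c["vfov"])/2); T=c["cam_to_world"]
    d=np.c_[(uv[:,0]-c["cx"])/f,-(uv[:,1]-c["cy"])/f,-np.ones(len(uv))]
    if z is None: r=c["range_z"][uv[:,1].astype(int),uv[:,0].astype(int)]
    else: r=(z-T[2,3])/(d@T[:3,:3].T)[:,2]
    return (d*np.reshape(r,(-1,1)))@T[:3,:3].T+T[:3,3]
def blob(c,seed,box,lo,hi):
    hsv=cv2.cvtColor(c["img"],cv2.COLOR_RGB2HSV); m=cv2.inRange(hsv,lo,hi)
    k=np.zeros_like(m); x,y=seed; k[y-box:y+box,x-box:x+box]=255; m&=k
    n,l,s,_=cv2.connectedComponentsWithStats(m); i=1+np.argmax(s[1:,4]); return (l==i).astype(np.uint8)
E
python3 - <<'E'
from h import *
c=dict(np.load("top0.npz"))
W=((0,0,130),(179,70,255))
L=[("orange",(298,249),16,(3,120,90),(15,255,255),.040),("green",(413,281),16,(28,100,90),(50,255,255),.040),
("red",(478,235),16,(0,150,90),(179,255,255),.046),
("honey",(247,290),20,(18,120,120),(30,255,255),.072),("ivA",(327,278),20,*W,.072),("ivB",(369,290),13,*W,None),("ivC",(350,337),26,*W,None),
("packedP",(377,148),20,(18,120,120),(30,255,255),.078),("stub",(367,239),14,(165,80,30),(179,255,255),.03)]
for n,s,b,lo,hi,z in L:
    m=blob(c,s,b,lo,hi); v,u=np.nonzero(m); P=pts(c,np.c_[u,v]); top=np.percentile(P[:,2],80)
    sel=np.abs(P[:,2]-top)<.012; uv=np.c_[u,v][sel]
    P=pts(c,uv,top if z is None else z)
    (x,y),(w,h),a=cv2.minAreaRect((P[:,:2]*1000).astype(np.float32))
    print(n,"px",len(uv),"top z %.3f"%top,"ctr",np.round([x,y],1),"size",np.round([w,h],1),"ang %.1f"%a,"mean",np.round(P[:,:2].mean(0)*1000,1))
# trays, pan: corners by hand from picture; rim z .022
print(np.round(pts(c,[(279,144),(389,127),(400,181),(290,199)],.022)*1000,0).tolist())
print(np.round(pts(c,[(451,204),(565,208),(564,268),(450,264)],.022)*1000,0).tolist())
print(np.round(pts(c,[(153,254)],.042)*1000,0), np.round(pts(c,[(113,254),(193,254)],.042)*1000,0).tolist(),np.round(pts(c,[(153,218),(153,292)],.042)*1000,0).tolist())
i=cv2.resize(c["img"][220:365,230:440],None,fx=3.6,fy=3.6,interpolation=cv2.INTER_CUBIC); cv2.imwrite("pics/crop1.png",i[:,:,::-1])
E
```

```text
orange px 405 top z 0.043 ctr [511.5  66.3] size [43.5 41.9] ang 89.6 mean [511.3  66.2]
green px 393 top z 0.043 ctr [ 443.9 -162.3] size [42.9 42.8] ang 43.8 mean [ 443.8 -162.4]
red px 383 top z 0.049 ctr [ 537.1 -295.8] size [43.4 42.7] ang 89.7 mean [ 536.8 -295.8]
honey px 488 top z 0.074 ctr [428.9 163.2] size [41.9 41.4] ang 34.4 mean [428.5 163.1]
ivA px 469 top z 0.074 ctr [450.6  12.4] size [41.3 41.4] ang 60.4 mean [450.5  12.5]
ivB px 219 top z 0.051 ctr [427.3 -69.3] size [28.6 28.7] ang 21.0 mean [427.3 -69.4]
ivC px 871 top z 0.095 ctr [340.5 -27.9] size [53.3 53.2] ang 51.2 mean [340.2 -27.8]
packedP px 416 top z 0.079 ctr [707.1 -92.2] size [41.2 41.5] ang 6.8 mean [707.  -92.3]
stub px 103 top z 0.023 ctr [531.3 -72.9] size [27.1 25.7] ang 26.1 mean [530.9 -73.2]
[[732.0, 105.0, 22.0], [770.0, -127.0, 22.0], [652.0, -146.0, 22.0], [614.0, 82.0, 22.0]]
[[603.0, -251.0, 22.0], [594.0, -493.0, 22.0], [468.0, -479.0, 22.0], [478.0, -243.0, 22.0]]
[[500. 348.  42.]] [[500.0, 425.0, 42.0], [499.0, 271.0, 42.0]] [[571.0, 351.0, 42.0], [426.0, 345.0, 42.0]]
```

View pics/crop1.png

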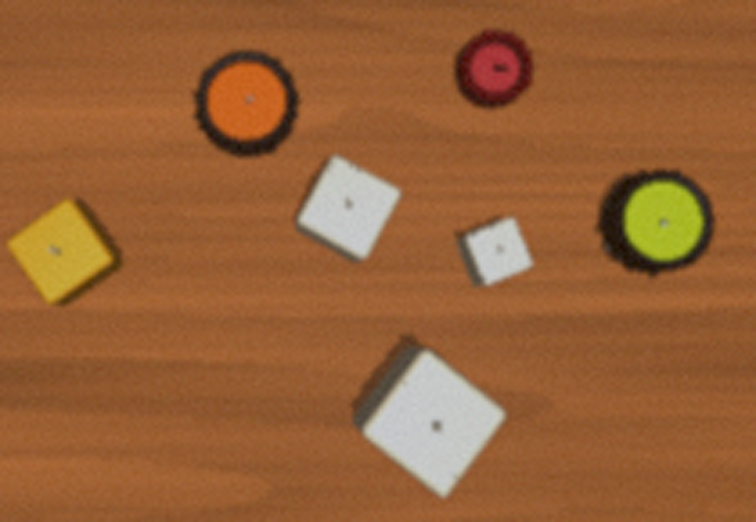

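The ivory square at (327,278) measures 41.4 mm wide and about 73 mm high, so it is `pillar_ivory`. The one at (369,290) is 29 mm wide and 51 mm high, and the one at (350,337) is 53 mm wide and 95 mm high, so both are look-alikes. The crop shows them as three clearly different sizes. All other sizes match too, so I'll start with the honey pillar.

```bash
cat > go.py <<'E'
# usage: go.py x y z yaw(deg of closing line) ... : shift (mm) and turn (deg) in tool axes from the present pose
import sys,numpy as np
from scipy.spatial.transform import Rotation as Ro
from workcell import robot
s=robot.read_state(); R=Ro.from_rotvec(s["tcp_rot"]); p=s["position"]*1000; M=R.as_matrix()
print("t %.1f"%s["time_s"],"tcp",p.round(1),"yaw %.1f"%np.degrees(np.arctan2(M[1,1],M[0,1])),"j6 %.2f"%s["joints"][5],"w %.1f F %.1f"%(s["width"]*1000,s["grip_force"]),"ft",s["ft_force"].round(1))
a=np.array(sys.argv[1:],float).reshape(-1,4)
for x,y,z,w in a:
    b=[]
    for k in (0,180):
        t=np.radians(w+k); Y=np.array([np.cos(t),np.sin(t),0]); Z=np.array([0,0,-1.]); X=np.cross(Y,Z)
        b.append(np.degrees((R.inv()*Ro.from_matrix(np.c_[X,Y,Z])).as_rotvec()))
    b.sort(key=np.linalg.norm); d=M.T@(np.array([x,y,z])-p)
    print("  shift",d.round(0),"len %.0f"%np.linalg.norm(d),"turn",[v.round(1).tolist() for v in b])
E
python3 go.py 429 163 200 34.4 429 163 130 34.4  429 163 26 34.4 429 163 200 -55.6
```

```text
t 0.1 tcp [216.5 505.3 204.9] yaw 66.8 j6 -0.07 w 94.2 F 0.0 ft [ 0.3  0.1 -0.1]
  shift [-330. -231.    5.] len 403 turn [[-0.1, 0.0, 32.4], [-0.0, -0.1, -147.6]]
  shift [-330. -231.   75.] len 410 turn [[-0.1, 0.0, 32.4], [-0.0, -0.1, -147.6]]
  shift [-330. -231.  179.] len 441 turn [[-0.1, 0.0, 32.4], [-0.0, -0.1, -147.6]]
  shift [-330. -231.    5.] len 403 turn [[-0.1, -0.0, -57.6], [-0.0, 0.1, 122.4]]
```

```bash
python3 - <<'E'
from h import *
c=dict(np.load("top0.npz"))
print(np.round(pts(c,[(367.2,239.2)],.03)*1000,0))
v,u=np.mgrid[40:110:10,205:440:40]
P=pts(c,np.c_[u.ravel(),v.ravel()]); print("cans: max z",P[:,2].max().round(3),"min x above 60mm",P[P[:,2]>.06][:,0].min().round(3))
E
```

```text
[[529. -73.  30.]]
cans: max z 0.122 min x above 60mm 0.842
```

```bash
python3 -m pendant '[[80,[-330,-231,75],[0,0,32.4]],[80,[-330,-231,75],[0,0,32.4]],[80,[-330,-231,75],[0,0,32.4]],[80,[-330,-231,75],[0,0,32.4]],[80,[-330,-231,75],[0,0,32.4]],[80,[-330,-231,75],[0,0,32.4]],[80,[-330,-231,75],[0,0,32.4]],[80,[-330,-231,75],[0,0,32.4]],[80,[-330,-231,75],[0,0,32.4]],[80,[-330,-231,75],[0,0,32.4]],[80,[-330,-231,75],[0,0,32.4]],[80,[-330,-231,75],[0,0,32.4]]]' 25; python3 go.py 429 163 26 34.4
python3 - <<'E'
from workcell import robot
import cv2,numpy as np
c=robot.capture("wrist"); cv2.imwrite("pics/w1.png",c["img"][:,:,::-1])
E
```

```text
time_s: 1.3
position: [0.4284, 0.1645, 0.1307]
tcp_rot: [1.463, 2.78, 0.0]
ft_force: [0.6, 0.1, -0.1]
width: 0.08
grip_force: 0.0
t 1.3 tcp [428.4 164.5 130.7] yaw 34.5 j6 -0.32 w 80.0 F 0.0 ft [ 0.6  0.1 -0.1]
  shift [ -2.  -0. 105.] len 105 turn [[0.0, -0.0, 0.1], [0.0, 0.0, -179.9]]
```

View pics/w1.png

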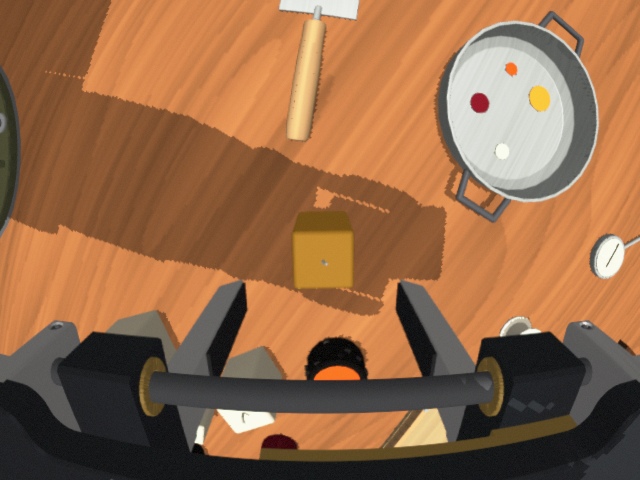

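The wrist view shows the honey pillar at (323,260), square to the fingers and centred between them. I'll descend and grip.

```bash
python3 -m pendant '[[80,[-2,0,35],[0,0,0]],[80,[-2,0,70],[0,0,0]],[80,[-2,0,95],[0,0,0]],[80,[-2,0,105],[0,0,0]],[80,[-2,0,105],[0,0,0]],[38,[-2,0,105],[0,0,0]],[38,[-2,0,105],[0,0,0]],[38,[-2,0,105],[0,0,0]],[38,[-2,0,105],[0,0,0]],[38,[-2,0,105],[0,0,0]]]' 25 && python3 -m pendant '[[38,[0,0,-5],[0,0,0]],[38,[0,0,-30],[0,0,0]],[38,[0,0,-70],[0,0,0]],[38,[0,0,-110],[0,0,0]],[38,[0,0,-110],[0,0,0]]]'; python3 go.py 695 -19 136 9 695 -19 34 9
```

```text
time_s: 2.35
position: [0.4303, 0.1616, 0.0258]
tcp_rot: [1.465, 2.779, 0.001]
ft_force: [0.5, 0.5, 0.8]
width: 0.0433
grip_force: 0.3
time_s: 2.85
position: [0.4321, 0.1622, 0.1403]
tcp_rot: [1.462, 2.774, 0.009]
ft_force: [-0.4, 0.3, -2.3]
width: 0.0416
grip_force: 25.0
t 2.9 tcp [432.1 162.2 140.3] yaw 34.4 j6 -0.32 w 41.6 F 25.0 ft [-0.4  0.3 -2.3]
  shift [-298.  115.    6.] len 319 turn [[0.5, 0.0, 25.4], [-0.1, 0.6, -154.6]]
  shift [-298.  114.  108.] len 337 turn [[0.5, 0.0, 25.4], [-0.1, 0.6, -154.6]]
```

```bash
python3 -m pendant '[[38,[-30,11,0],[0,0,3]],[38,[-80,31,0],[0,0,8]],[38,[-120,46,0],[0,0,14]],[38,[-160,62,0],[0,0,20]],[38,[-200,77,0],[0,0,25.4]],[38,[-240,92,0],[0,0,25.4]],[38,[-275,106,0],[0,0,25.4]],[38,[-298,115,0],[0,0,25.4]],[38,[-298,115,0],[0,0,25.4]],[38,[-298,115,0],[0,0,25.4]],[38,[-298,115,0],[0,0,25.4]]]'; python3 go.py 695 -19 40 9 695 -19 32 9
```

```text
time_s: 3.95
position: [0.6927, -0.0186, 0.135]
tcp_rot: [-2.039, -2.389, 0.001]
ft_force: [-0.1, -0.9, -0.7]
width: 0.0418
grip_force: 25.0
t 4.0 tcp [692.7 -18.6 135. ] yaw 9.0 j6 -0.24 w 41.8 F 25.0 ft [-0.1 -0.9 -0.7]
  shift [-1.  2. 95.] len 95 turn [[-0.1, -0.0, 0.0], [0.0, -0.1, -180.0]]
  shift [ -1.   2. 103.] len 103 turn [[-0.1, -0.0, 0.0], [0.0, -0.1, -180.0]]
```

```bash
python3 -m pendant '[[38,[0,2,30],[0,0,0]],[38,[0,2,60],[0,0,0]],[38,[0,2,80],[0,0,0]],[38,[0,2,90],[0,0,0]],[38,[0,2,95],[0,0,0]],[38,[0,2,95],[0,0,0]]]'; python3 - <<'E'
from workcell import robot
import cv2
c=robot.capture("scene"); i=cv2.resize(c["img"][230:400,230:450],None,fx=3,fy=3); cv2.imwrite("pics/s1.png",i[:,:,::-1])
E
python3 go.py 695 -19 32 9
```

```text
time_s: 4.55
position: [0.6953, -0.0187, 0.0409]
tcp_rot: [2.04, 2.389, 0.0]
ft_force: [-0.1, 1.1, -1.7]
width: 0.0417
grip_force: 25.0
t 4.6 tcp [695.7 -18.8  41.5] yaw 9.0 j6 -0.24 w 41.9 F 25.0 ft [-0.1 -0.2 -1.2]
  shift [-0. -1.  9.] len 10 turn [[0.1, 0.0, 0.0], [-0.0, 0.1, -180.0]]
```

View pics/s1.png

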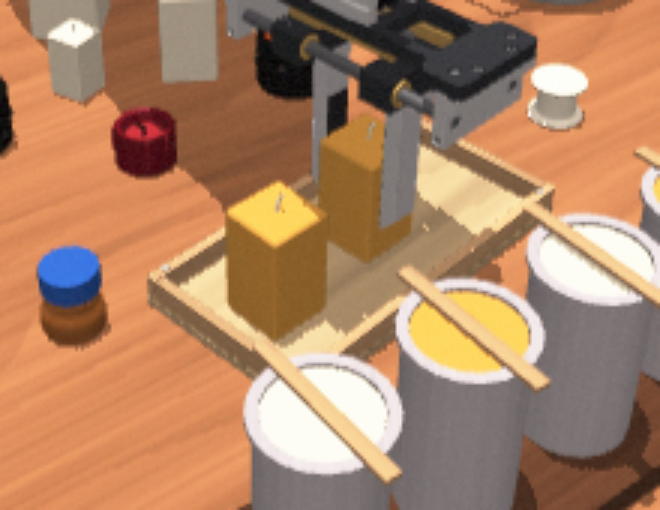

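The honey pillar hangs upright in the middle of the tray at (368,190), clear of the packed one at (277,260). I'll lower it and watch the force.

```bash
python3 -m pendant '[[38,[0,0,3],[0,0,0]],[38,[0,0,5],[0,0,0]],[38,[0,0,5],[0,0,0]]]'; python3 -m pendant '[[38,[0,0,2],[0,0,0]],[38,[0,0,2],[0,0,0]]]';python3 -m pendant '[[38,[0,0,2],[0,0,0]],[38,[0,0,2],[0,0,0]]]'
```

```text
time_s: 4.9
position: [0.6953, -0.019, 0.0355]
tcp_rot: [-2.04, -2.389, 0.0]
ft_force: [1.2, 0.1, -1.3]
width: 0.0418
grip_force: 25.0
time_s: 5.1
position: [0.6953, -0.019, 0.0333]
tcp_rot: [-2.04, -2.389, 0.0]
ft_force: [-0.0, -0.1, -0.9]
width: 0.042
grip_force: 25.0
time_s: 5.3
position: [0.6956, -0.019, 0.032]
tcp_rot: [2.04, 2.389, 0.001]
ft_force: [0.2, 0.3, 4.4]
width: 0.0422
grip_force: 25.0
```

```bash
python3 -m pendant '[[64,[0,0,0],[0,0,0]],[64,[0,0,0],[0,0,0]],[64,[0,0,0],[0,0,0]],[64,[0,0,-20],[0,0,0]],[64,[0,0,-60],[0,0,0]],[64,[0,0,-100],[0,0,0]],[64,[0,0,-110],[0,0,0]],[64,[0,0,-110],[0,0,0]]]'; python3 go.py 450.6 12.4 130 -29.6 450.6 12.4 26 -29.6
```

```text
time_s: 6.1
position: [0.696, -0.019, 0.1433]
tcp_rot: [2.039, 2.387, 0.003]
ft_force: [-0.3, -0.2, -0.1]
width: 0.0638
grip_force: 0.0
t 6.1 tcp [696.  -19.  143.3] yaw 9.0 j6 -0.24 w 63.8 F 0.0 ft [-0.3 -0.2 -0.1]
  shift [  69. -238.   12.] len 248 turn [[0.2, -0.0, 38.6], [0.0, 0.2, -141.4]]
  shift [  70. -238.  116.] len 274 turn [[0.2, -0.0, 38.6], [0.0, 0.2, -141.4]]
```

```bash
python3 -m pendant '[[80,[15,-48,0],[0,0,8]],[80,[29,-96,0],[0,0,16]],[80,[43,-144,6],[0,0,24]],[80,[57,-192,12],[0,0,32]],[80,[69,-238,12],[0,0,38.6]],[80,[69,-238,12],[0,0,38.6]],[80,[69,-238,12],[0,0,38.6]],[80,[69,-238,12],[0,0,38.6]]]'; python3 go.py 450.6 12.4 26 -29.6
python3 - <<'E'
from workcell import robot
import cv2
c=robot.capture("wrist"); cv2.imwrite("pics/w2.png",c["img"][:,:,::-1])
E
```

```text
time_s: 6.9
position: [0.4502, 0.0118, 0.129]
tcp_rot: [-2.714, -1.581, 0.0]
ft_force: [0.7, -0.2, 0.7]
width: 0.0802
grip_force: 0.0
t 6.9 tcp [450.2  11.8 129. ] yaw -29.6 j6 0.46 w 80.2 F 0.0 ft [ 0.7 -0.2  0.7]
  shift [  1.   0. 103.] len 103 turn [[-0.0, 0.0, 0.0], [-0.0, -0.0, -180.0]]
```

View pics/w2.png

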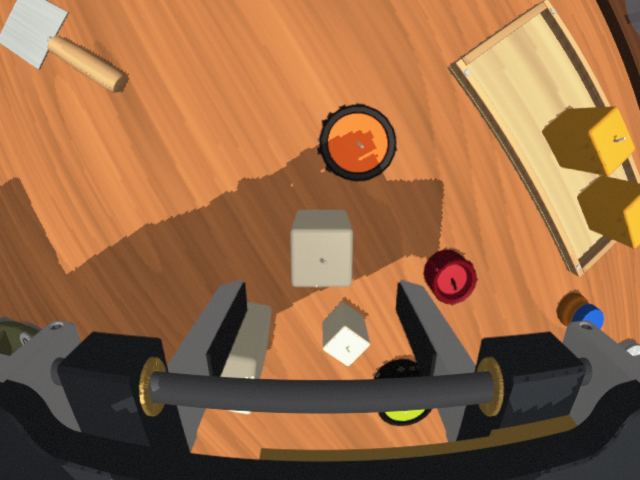

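The mid-size ivory pillar at (322,258) is centred and square to the fingers. The small one at (346,335) and the large one at (245,350) are out of the way.

```bash
python3 -m pendant '[[80,[1,0,35],[0,0,0]],[80,[1,0,70],[0,0,0]],[80,[1,0,95],[0,0,0]],[80,[1,0,103],[0,0,0]],[80,[1,0,103],[0,0,0]],[38,[1,0,103],[0,0,0]],[38,[1,0,103],[0,0,0]],[38,[1,0,103],[0,0,0]],[38,[1,0,103],[0,0,0]],[38,[1,0,103],[0,0,0]],[38,[1,0,103],[0,0,0]],[38,[1,0,103],[0,0,0]]]' 25 && python3 -m pendant '[[38,[0,0,-5],[0,0,0]],[38,[0,0,-30],[0,0,0]],[38,[0,0,-70],[0,0,0]],[38,[0,0,-110],[0,0,0]],[38,[0,0,-110],[0,0,0]]]'; python3 go.py 683 54 136 9
```

```text
time_s: 8.15
position: [0.4502, 0.0128, 0.0268]
tcp_rot: [2.715, 1.58, 0.001]
ft_force: [-1.4, 0.7, 5.8]
width: 0.0421
grip_force: 25.0
time_s: 8.65
position: [0.452, 0.0127, 0.1412]
tcp_rot: [2.711, 1.578, 0.01]
ft_force: [0.5, 0.6, -2.0]
width: 0.0418
grip_force: 25.0
t 8.7 tcp [452.   12.7 141.2] yaw -29.6 j6 0.46 w 41.8 F 25.0 ft [ 0.5  0.6 -2. ]
  shift [150. 180.   7.] len 235 turn [[0.4, -0.1, -38.6], [-0.1, -0.6, 141.4]]
```

```bash
python3 -m pendant '[[38,[15,18,0],[0,0,-4]],[38,[42,50,0],[0,0,-11]],[38,[68,82,0],[0,0,-18]],[38,[94,113,0],[0,0,-25]],[38,[120,144,0],[0,0,-32]],[38,[140,168,0],[0,0,-38.6]],[38,[150,180,0],[0,0,-38.6]],[38,[150,180,0],[0,0,-38.6]],[38,[150,180,0],[0,0,-38.6]]]'; python3 go.py 683 54 40 9
```

```text
time_s: 9.55
position: [0.6798, 0.0542, 0.1353]
tcp_rot: [-2.04, -2.388, 0.002]
ft_force: [0.2, -0.0, -0.5]
width: 0.0418
grip_force: 25.0
t 9.6 tcp [679.8  54.2 135.3] yaw 9.0 j6 -0.13 w 41.8 F 25.0 ft [ 0.2 -0.  -0.5]
  shift [-1.  3. 95.] len 95 turn [[-0.1, -0.0, -0.0], [-0.0, 0.2, 180.0]]
```

```bash
python3 -m pendant '[[38,[0,2,30],[0,0,0]],[38,[0,2,60],[0,0,0]],[38,[0,2,80],[0,0,0]],[38,[0,2,90],[0,0,0]],[38,[0,2,95],[0,0,0]],[38,[0,2,98],[0,0,0]],[38,[0,2,100],[0,0,0]],[38,[0,2,100],[0,0,0]]]';  python3 -m pendant '[[38,[0,0,2],[0,0,0]],[38,[0,0,2],[0,0,0]]]';python3 -m pendant '[[38,[0,0,2],[0,0,0]],[38,[0,0,2],[0,0,0]]]'; python3 go.py 683 54 40 9
```

```text
time_s: 10.35
position: [0.6827, 0.0546, 0.0371]
tcp_rot: [2.04, 2.388, 0.001]
ft_force: [-0.5, 0.4, -0.9]
width: 0.0418
grip_force: 25.0
time_s: 10.55
position: [0.6825, 0.0547, 0.0345]
tcp_rot: [2.04, 2.389, 0.0]
ft_force: [-0.6, -0.1, -0.2]
width: 0.0419
grip_force: 25.0
time_s: 10.75
position: [0.6828, 0.0546, 0.0328]
tcp_rot: [2.04, 2.389, 0.001]
ft_force: [-0.1, -0.6, 1.3]
width: 0.0416
grip_force: 25.0
t 10.8 tcp [682.8  54.6  32.8] yaw 9.0 j6 -0.13 w 41.6 F 25.0 ft [-0.1 -0.6  1.3]
  shift [-1.  0. -7.] len 7 turn [[0.0, 0.0, 0.0], [-0.0, 0.1, -180.0]]
```

```bash
python3 -m pendant '[[64,[0,0,0],[0,0,0]],[64,[0,0,0],[0,0,0]],[64,[0,0,0],[0,0,0]],[64,[0,0,-20],[0,0,0]],[64,[0,0,-60],[0,0,0]],[64,[0,0,-100],[0,0,0]],[64,[0,0,-110],[0,0,0]],[64,[0,0,-110],[0,0,0]]]'; python3 go.py 511.5 66.3 130 -2
```

```text
time_s: 11.55
position: [0.6832, 0.0547, 0.1443]
tcp_rot: [2.039, 2.387, 0.003]
ft_force: [0.1, 0.4, -0.4]
width: 0.0639
grip_force: 0.0
t 11.6 tcp [683.2  54.7 144.3] yaw 9.0 j6 -0.13 w 63.9 F 0.0 ft [ 0.1  0.4 -0.4]
  shift [  38. -168.   14.] len 173 turn [[0.2, 0.0, 11.0], [-0.0, 0.3, -169.0]]
```

```bash
python3 -m pendant '[[90,[11,-48,0],[0,0,5]],[90,[22,-96,0],[0,0,11]],[90,[32,-144,10],[0,0,11]],[90,[38,-168,14],[0,0,11]],[90,[38,-168,14],[0,0,11]],[90,[38,-168,14],[0,0,11]],[90,[38,-168,14],[0,0,11]]]'; python3 go.py 511.5 66.3 10 -2
python3 - <<'E'
from workcell import robot
import cv2
c=robot.capture("wrist"); cv2.imwrite("pics/w3.png",c["img"][:,:,::-1])
E
```

```text
time_s: 12.25
position: [0.5113, 0.0657, 0.1279]
tcp_rot: [-2.26, -2.182, 0.001]
ft_force: [-0.1, 1.3, 0.6]
width: 0.0898
grip_force: 0.0
t 12.2 tcp [511.3  65.7 127.9] yaw -2.0 j6 0.09 w 89.8 F 0.0 ft [-0.1  1.3  0.6]
  shift [  1.   0. 118.] len 118 turn [[-0.0, 0.0, -0.0], [0.0, 0.0, 180.0]]
```

View pics/w3.png

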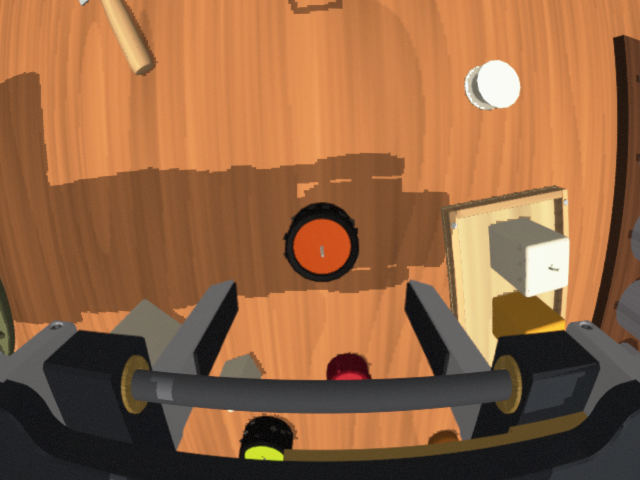

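The orange bowl at (322,245) is centred between the fingers. The ivory and honey pillars stand in their tray at the right.

```bash
python3 -m pendant '[[90,[1,0,40],[0,0,0]],[90,[1,0,80],[0,0,0]],[90,[1,0,108],[0,0,0]],[90,[1,0,117],[0,0,0]],[90,[1,0,117],[0,0,0]],[50,[1,0,117],[0,0,0]],[50,[1,0,117],[0,0,0]],[50,[1,0,117],[0,0,0]],[50,[1,0,117],[0,0,0]],[50,[1,0,117],[0,0,0]],[50,[1,0,117],[0,0,0]],[50,[1,0,117],[0,0,0]]]' 25 && python3 -m pendant '[[50,[0,0,-5],[0,0,0]],[50,[0,0,-30],[0,0,0]],[50,[0,0,-70],[0,0,0]],[50,[0,0,-110],[0,0,0]],[50,[0,0,-130],[0,0,0]],[50,[0,0,-130],[0,0,0]]]'; python3 go.py 535 -368 140 -2
```

```text
time_s: 13.5
position: [0.5109, 0.0669, 0.0119]
tcp_rot: [2.259, 2.182, 0.001]
ft_force: [-0.9, -0.5, 6.6]
width: 0.0557
grip_force: 25.0
time_s: 14.1
position: [0.5118, 0.0669, 0.1443]
tcp_rot: [2.257, 2.18, 0.006]
ft_force: [1.1, 0.9, -2.0]
width: 0.0556
grip_force: 25.0
t 14.1 tcp [511.8  66.9 144.3] yaw -2.0 j6 0.09 w 55.6 F 25.0 ft [ 1.1  0.9 -2. ]
  shift [-434.   38.    4.] len 436 turn [[0.3, -0.0, 0.0], [0.0, 0.4, -180.0]]
```

```bash
python3 -m pendant '[[50,[-25,2,0],[0,0,0]],[50,[-65,6,0],[0,0,0]],[50,[-110,10,0],[0,0,0]],[50,[-158,14,0],[0,0,0]],[50,[-206,18,0],[0,0,0]],[50,[-254,22,0],[0,0,0]],[50,[-302,26,0],[0,0,0]],[50,[-350,30,0],[0,0,0]],[50,[-395,34,0],[0,0,0]],[50,[-420,37,0],[0,0,0]],[50,[-435,38,0],[0,0,0]],[50,[-435,38,0],[0,0,0]]]';  python3 -m pendant '[[50,[0,0,0],[0,0,0]],[50,[0,0,0],[0,0,0]]]'; python3 go.py 534 -369 30 -2 534 -369 18 -2
```

```text
time_s: 15.3
position: [0.5326, -0.3704, 0.1391]
tcp_rot: [-2.26, -2.178, 0.001]
ft_force: [-0.4, 0.4, -0.5]
width: 0.0556
grip_force: 25.0
time_s: 15.5
position: [0.5336, -0.3681, 0.1409]
tcp_rot: [-2.258, -2.183, 0.0]
ft_force: [-0.4, -0.2, -1.3]
width: 0.0555
grip_force: 25.0
t 15.5 tcp [ 533.6 -368.1  140.9] yaw -1.9 j6 -0.63 w 55.5 F 25.0 ft [-0.4 -0.2 -1.3]
  shift [ -1.   1. 111.] len 111 turn [[-0.0, -0.0, 0.1], [0.1, -0.1, -179.9]]
  shift [ -1.   1. 123.] len 123 turn [[-0.0, -0.0, 0.1], [0.1, -0.1, -179.9]]
```

```bash
python3 -m pendant '[[50,[-1,1,30],[0,0,0]],[50,[-1,1,65],[0,0,0]],[50,[-1,1,90],[0,0,0]],[50,[-1,1,105],[0,0,0]],[50,[-1,1,113],[0,0,0]],[50,[-1,1,117],[0,0,0]],[50,[-1,1,119],[0,0,0]],[50,[-1,1,119],[0,0,0]]]';  python3 -m pendant '[[50,[0,0,2],[0,0,0]],[50,[0,0,2],[0,0,0]]]';python3 -m pendant '[[50,[0,0,2],[0,0,0]],[50,[0,0,2],[0,0,0]]]'; python3 - <<'E'
from workcell import robot
import cv2
c=robot.capture("scene"); i=cv2.resize(c["img"][220:400,30:270],None,fx=3,fy=3); cv2.imwrite("pics/s2.png",i[:,:,::-1])
E
```

```text
time_s: 16.3
position: [0.5349, -0.3704, 0.0233]
tcp_rot: [2.259, 2.182, 0.0]
ft_force: [0.1, 0.4, -0.8]
width: 0.0555
grip_force: 25.0
time_s: 16.5
position: [0.5346, -0.3703, 0.0207]
tcp_rot: [2.259, 2.182, 0.0]
ft_force: [0.5, 0.1, -1.0]
width: 0.0557
grip_force: 25.0
time_s: 16.7
position: [0.5344, -0.3702, 0.0183]
tcp_rot: [-2.26, -2.182, 0.0]
ft_force: [0.5, -0.0, -0.6]
width: 0.0555
grip_force: 25.0
```

View pics/s2.png

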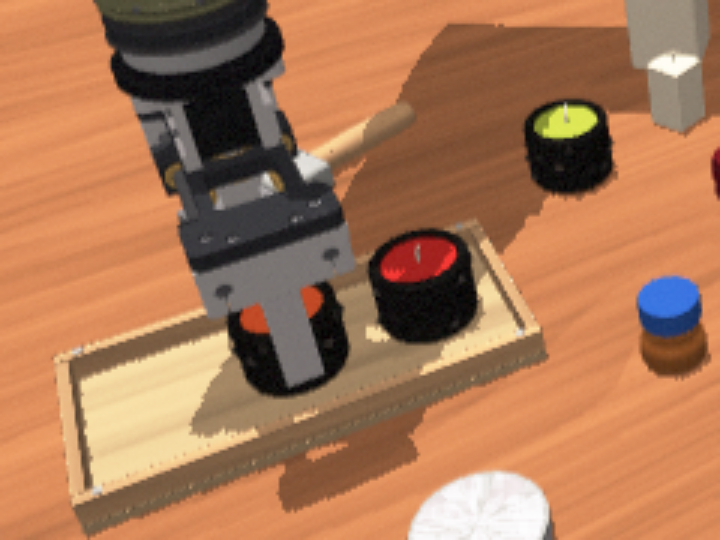

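The orange bowl sits in the middle of the tray at (290,335), upright and clear of the walls and of the red one at (423,285). Only the last millimetre is left before release.

```bash
python3 -m pendant '[[50,[0,0,1],[0,0,0]],[50,[0,0,1],[0,0,0]]]'; python3 -m pendant '[[66,[0,0,0],[0,0,0]],[66,[0,0,0],[0,0,0]],[66,[0,0,0],[0,0,0]],[66,[0,0,-20],[0,0,0]],[66,[0,0,-60],[0,0,0]],[66,[0,0,-100],[0,0,0]],[66,[0,0,-115],[0,0,0]],[66,[0,0,-115],[0,0,0]]]'; python3 go.py 443.9 -162.3 130 -2
```

```text
time_s: 16.95
position: [0.5346, -0.3703, 0.018]
tcp_rot: [2.259, 2.182, 0.0]
ft_force: [-1.5, 1.2, 5.0]
width: 0.0556
grip_force: 25.0
time_s: 17.75
position: [0.5352, -0.3708, 0.1346]
tcp_rot: [2.257, 2.18, 0.001]
ft_force: [0.2, -0.4, 0.1]
width: 0.0664
grip_force: 0.0
t 17.8 tcp [ 535.2 -370.8  134.6] yaw -2.0 j6 -0.63 w 66.4 F 0.0 ft [ 0.2 -0.4  0.1]
  shift [205. -99.   4.] len 228 turn [[0.2, 0.1, 0.0], [-0.2, 0.3, -180.0]]
```

```bash
python3 -m pendant '[[90,[43,-21,0],[0,0,0]],[90,[86,-42,0],[0,0,0]],[90,[129,-63,0],[0,0,0]],[90,[172,-83,0],[0,0,0]],[90,[205,-99,4],[0,0,0]],[90,[205,-99,4],[0,0,0]],[90,[205,-99,4],[0,0,0]],[90,[205,-99,4],[0,0,0]]]'; python3 go.py 443.9 -162.3 11 -2
```

```text
time_s: 18.55
position: [0.4428, -0.1625, 0.1277]
tcp_rot: [-2.26, -2.181, 0.001]
ft_force: [0.1, 0.3, 0.3]
width: 0.0899
grip_force: 0.0
t 18.6 tcp [ 442.8 -162.5  127.7] yaw -2.0 j6 -0.39 w 89.9 F 0.0 ft [0.1 0.3 0.3]
  shift [  0.   1. 117.] len 117 turn [[-0.1, -0.0, -0.0], [-0.0, 0.1, 180.0]]
```

```bash
python3 -m pendant '[[90,[0,1,40],[0,0,0]],[90,[0,1,80],[0,0,0]],[90,[0,1,108],[0,0,0]],[90,[0,1,117],[0,0,0]],[90,[0,1,117],[0,0,0]],[50,[0,1,117],[0,0,0]],[50,[0,1,117],[0,0,0]],[50,[0,1,117],[0,0,0]],[50,[0,1,117],[0,0,0]],[50,[0,1,117],[0,0,0]],[50,[0,1,117],[0,0,0]],[50,[0,1,117],[0,0,0]]]' 25 && python3 -m pendant '[[50,[0,0,-5],[0,0,0]],[50,[0,0,-30],[0,0,0]],[50,[0,0,-70],[0,0,0]],[50,[0,0,-110],[0,0,0]],[50,[0,0,-130],[0,0,0]],[50,[0,0,-130],[0,0,0]]]'; python3 go.py 532 -441 140 -2
```

```text
time_s: 19.75
position: [0.4439, -0.162, 0.0119]
tcp_rot: [2.259, 2.182, 0.0]
ft_force: [-1.5, 0.9, 5.9]
width: 0.0556
grip_force: 25.0
time_s: 20.35
position: [0.4448, -0.1624, 0.1443]
tcp_rot: [2.256, 2.179, 0.003]
ft_force: [-0.8, 0.1, -1.2]
width: 0.0557
grip_force: 25.0
t 20.4 tcp [ 444.8 -162.4  144.3] yaw -2.0 j6 -0.39 w 55.7 F 25.0 ft [-0.8  0.1 -1.2]
  shift [-275.   97.    5.] len 292 turn [[0.3, 0.1, 0.0], [-0.2, 0.4, -180.0]]
```

```bash
python3 -m pendant '[[50,[-25,9,0],[0,0,0]],[50,[-65,23,0],[0,0,0]],[50,[-108,38,0],[0,0,0]],[50,[-150,53,0],[0,0,0]],[50,[-192,68,0],[0,0,0]],[50,[-232,82,0],[0,0,0]],[50,[-260,92,0],[0,0,0]],[50,[-275,97,0],[0,0,0]],[50,[-275,97,0],[0,0,0]],[50,[-275,97,0],[0,0,0]],[50,[-275,97,0],[0,0,0]]]'; python3 go.py 532 -441 23 -2
```

```text
time_s: 21.45
position: [0.531, -0.4391, 0.1411]
tcp_rot: [-2.258, -2.183, 0.0]
ft_force: [-0.4, 0.1, -0.8]
width: 0.0555
grip_force: 25.0
t 21.4 tcp [ 531.  -439.1  141.1] yaw -2.0 j6 -0.71 w 55.5 F 25.0 ft [-0.4  0.1 -0.8]
  shift [ -2.   1. 118.] len 118 turn [[-0.0, -0.0, 0.0], [0.1, -0.1, -180.0]]
```

```bash
python3 -m pendant '[[50,[-1,2,30],[0,0,0]],[50,[-1,2,65],[0,0,0]],[50,[-1,2,90],[0,0,0]],[50,[-1,2,105],[0,0,0]],[50,[-1,2,113],[0,0,0]],[50,[-1,2,117],[0,0,0]],[50,[-1,2,119],[0,0,0]],[50,[-1,2,119],[0,0,0]]]';  python3 -m pendant '[[50,[0,0,2],[0,0,0]],[50,[0,0,2],[0,0,0]]]';python3 -m pendant '[[50,[0,0,2],[0,0,0]],[50,[0,0,2],[0,0,0]]]'; python3 - <<'E'
from workcell import robot
import cv2
c=robot.capture("scene"); i=cv2.resize(c["img"][220:400,30:270],None,fx=3,fy=3); cv2.imwrite("pics/s3.png",i[:,:,::-1])
E
```

```text
time_s: 22.25
position: [0.5333, -0.4415, 0.0233]
tcp_rot: [2.259, 2.182, 0.0]
ft_force: [0.5, -0.2, -1.1]
width: 0.0556
grip_force: 25.0
time_s: 22.45
position: [0.5331, -0.4413, 0.0207]
tcp_rot: [2.259, 2.182, 0.0]
ft_force: [0.2, 0.6, -0.3]
width: 0.0556
grip_force: 25.0
time_s: 22.65
position: [0.533, -0.4412, 0.0182]
tcp_rot: [-2.26, -2.182, 0.0]
ft_force: [-0.0, 1.2, -0.6]
width: 0.0556
grip_force: 25.0
```

View pics/s3.png

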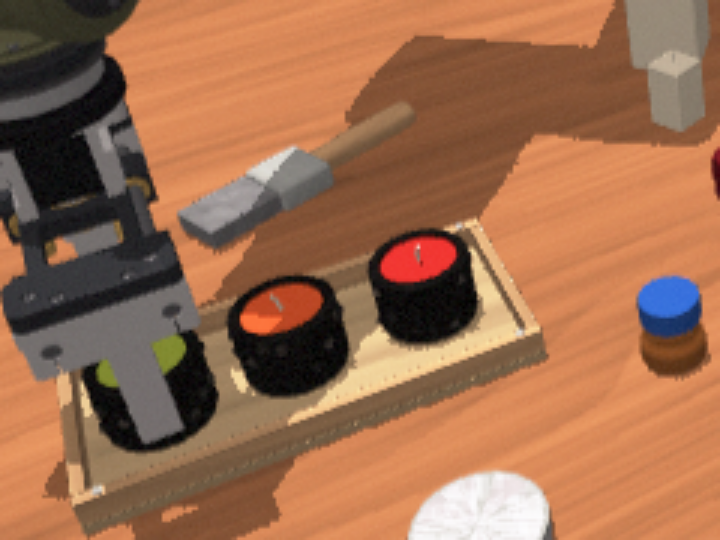

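The green bowl at (150,385) is in the free end of the tray. Orange at (290,335) and red at (423,285) stand upright. Next I'll seat green, release it and go to the stub.

```bash
python3 -m pendant '[[50,[0,0,1],[0,0,0]],[50,[0,0,1],[0,0,0]]]'; python3 -m pendant '[[66,[0,0,0],[0,0,0]],[66,[0,0,0],[0,0,0]],[66,[0,0,0],[0,0,0]],[66,[0,0,-20],[0,0,0]],[66,[0,0,-60],[0,0,0]],[66,[0,0,-100],[0,0,0]],[66,[0,0,-115],[0,0,0]],[66,[0,0,-115],[0,0,0]]]'; python3 go.py 529.5 -73 130 -2
```

```text
time_s: 22.9
position: [0.5331, -0.4413, 0.018]
tcp_rot: [2.259, 2.182, -0.0]
ft_force: [-1.3, 2.3, 4.0]
width: 0.0555
grip_force: 25.0
time_s: 23.7
position: [0.5337, -0.4418, 0.1348]
tcp_rot: [2.257, 2.18, 0.0]
ft_force: [-0.9, 1.3, -0.3]
width: 0.0658
grip_force: 0.0
t 23.7 tcp [ 533.7 -441.8  134.8] yaw -2.0 j6 -0.71 w 65.8 F 0.0 ft [-0.9  1.3 -0.3]
  shift [368. -17.   4.] len 369 turn [[0.2, 0.1, 0.0], [-0.2, 0.3, -180.0]]
```

```bash
python3 -m pendant '[[80,[48,-2,0],[0,0,0]],[80,[96,-4,0],[0,0,0]],[80,[144,-6,0],[0,0,0]],[80,[192,-9,0],[0,0,0]],[80,[240,-11,0],[0,0,0]],[80,[288,-13,0],[0,0,0]],[80,[336,-16,0],[0,0,0]],[80,[368,-17,4],[0,0,0]],[80,[368,-17,4],[0,0,0]],[80,[368,-17,4],[0,0,0]],[80,[368,-17,4],[0,0,0]],[80,[368,-17,4],[0,0,0]]]'; python3 go.py 529.5 -73 6 -2
```

```text
time_s: 24.9
position: [0.5287, -0.0739, 0.1279]
tcp_rot: [-2.261, -2.18, 0.001]
ft_force: [0.0, -0.6, -0.8]
width: 0.08
grip_force: 0.0
t 24.9 tcp [528.7 -73.9 127.9] yaw -2.1 j6 -0.17 w 80.0 F 0.0 ft [ 0.  -0.6 -0.8]
  shift [  1.   1. 122.] len 122 turn [[-0.0, -0.0, -0.1], [-0.0, 0.1, 179.9]]
```

```bash
python3 -m pendant '[[80,[1,1,40],[0,0,0]],[80,[1,1,80],[0,0,0]],[80,[1,1,112],[0,0,0]],[80,[1,1,121],[0,0,0]],[80,[1,1,121],[0,0,0]],[34,[1,1,121],[0,0,0]],[34,[1,1,121],[0,0,0]],[34,[1,1,121],[0,0,0]],[34,[1,1,121],[0,0,0]],[34,[1,1,121],[0,0,0]],[34,[1,1,121],[0,0,0]],[34,[1,1,121],[0,0,0]]]' 15 && python3 -m pendant '[[34,[0,0,-5],[0,0,0]],[34,[0,0,-30],[0,0,0]],[34,[0,0,-70],[0,0,0]],[34,[0,0,-110],[0,0,0]],[34,[0,0,-130],[0,0,0]],[34,[0,0,-130],[0,0,0]]]'; python3 go.py 500 348 140 -2
```

```text
time_s: 26.1
position: [0.5301, -0.0719, 0.0078]
tcp_rot: [2.259, 2.182, 0.0]
ft_force: [-1.9, -0.3, 6.0]
width: 0.0415
grip_force: 15.0
time_s: 26.7
position: [0.531, -0.0721, 0.1405]
tcp_rot: [2.257, 2.18, 0.004]
ft_force: [0.9, -0.4, -0.8]
width: 0.0417
grip_force: 15.0
t 26.7 tcp [531.  -72.1 140.5] yaw -2.0 j6 -0.17 w 41.7 F 15.0 ft [ 0.9 -0.4 -0.8]
  shift [419. -46.  -0.] len 421 turn [[0.3, 0.0, 0.0], [-0.1, 0.4, -180.0]]
```

```bash
python3 -m pendant '[[34,[25,-3,0],[0,0,0]],[34,[70,-8,0],[0,0,0]],[34,[118,-13,0],[0,0,0]],[34,[166,-18,0],[0,0,0]],[34,[214,-23,0],[0,0,0]],[34,[262,-29,0],[0,0,0]],[34,[310,-34,0],[0,0,0]],[34,[355,-39,0],[0,0,0]],[34,[395,-43,0],[0,0,0]],[34,[419,-46,0],[0,0,0]],[34,[419,-46,0],[0,0,0]],[34,[419,-46,0],[0,0,0]]]'; python3 go.py 500 348 14 -2
python3 - <<'E'
from workcell import robot
import cv2
c=robot.capture("top"); cv2.imwrite("pics/t2.png",c["img"][:,:,::-1])
E
```

```text
time_s: 27.9
position: [0.498, 0.3481, 0.136]
tcp_rot: [-2.259, -2.183, 0.003]
ft_force: [-0.5, 0.1, -1.0]
width: 0.0417
grip_force: 15.0
t 27.9 tcp [498.  348.1 136. ] yaw -1.9 j6 0.58 w 41.7 F 15.0 ft [-0.5  0.1 -1. ]
  shift [  0.   2. 122.] len 122 turn [[-0.1, 0.1, 0.1], [-0.1, -0.2, -179.9]]
```

View pics/t2.png

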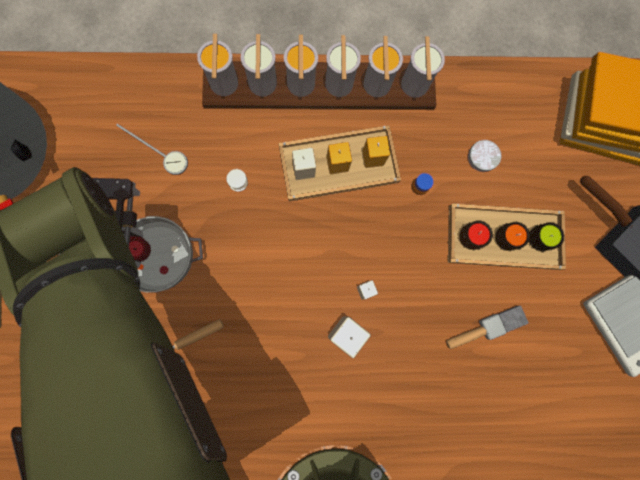

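The top view shows all four good candles in their trays in straight rows (y 156–160 and 234–237), and the stub held over the pan. I'll lower it in.

```bash
python3 -m pendant '[[34,[0,2,35],[0,0,0]],[34,[0,2,70],[0,0,0]],[34,[0,2,100],[0,0,0]],[34,[0,2,115],[0,0,0]],[34,[0,2,119],[0,0,0]],[34,[0,2,121],[0,0,0]],[34,[0,2,121],[0,0,0]]]';  python3 -m pendant '[[34,[0,0,2],[0,0,0]],[34,[0,0,2],[0,0,0]]]'
```

```text
time_s: 28.65
position: [0.5011, 0.3485, 0.0177]
tcp_rot: [2.26, 2.182, 0.003]
ft_force: [0.7, -0.1, 0.4]
width: 0.0417
grip_force: 15.0
time_s: 28.85
position: [0.5007, 0.3486, 0.0151]
tcp_rot: [2.259, 2.182, 0.001]
ft_force: [-0.5, -0.5, 0.8]
width: 0.0419
grip_force: 15.0
```

```bash
python3 -m pendant '[[34,[0,0,2],[0,0,0]],[34,[0,0,2],[0,0,0]]]'; python3 -m pendant '[[56,[0,0,0],[0,0,0]],[56,[0,0,0],[0,0,0]],[56,[0,0,0],[0,0,0]],[56,[0,0,0],[0,0,0]],[56,[0,0,-20],[0,0,0]],[56,[0,0,-60],[0,0,0]],[56,[0,0,-100],[0,0,0]],[56,[0,0,-140],[0,0,0]],[56,[0,0,-180],[0,0,0]],[56,[0,0,-180],[0,0,0]]]'; python3 -m pendant '[[56,[40,0,0],[0,0,0]],[56,[80,0,0],[0,0,0]],[56,[120,0,0],[0,0,0]],[56,[150,0,0],[0,0,0]],[56,[150,0,0],[0,0,0]],[56,[150,0,0],[0,0,0]]]'
python3 - <<'E'
from workcell import robot
from h import *
c=robot.capture("top"); t=c; i=c["img"]; cv2.imwrite("pics/t3.png",i[:,:,::-1])
Y=((18,120,110),(30,255,255)); W=((0,0,130),(179,70,255)); R=((0,150,80),(179,255,255))
def tray(C,a,P):
    a=np.radians(a); d=P-np.array(C); return np.round([d@[np.cos(a),np.sin(a)],d@[-np.sin(a),np.cos(a)]],0)
for n,s,b,h,z,C,a in [("ivory",(304,162),20,W,.078,(692,-21),9.4),("honey",(341,156),18,Y,.078,(692,-21),9.4),("packP",(377,148),18,Y,.078,(692,-21),9.4),
 ("red",(478,235),16,R,.046,(536,-366),-2.3),("orange",(515,236),16,((3,120,90),(15,255,255)),.046,(536,-366),-2.3),("green",(550,236),16,((28,100,90),(50,255,255)),.046,(536,-366),-2.3)]:
    m=blob(t,s,b,*h); v,u=np.nonzero(m); P=pts(t,np.c_[u,v]); z0=np.median(P[:,2]); k=abs(P[:,2]-z0)<.012
    Q=pts(t,np.c_[u,v][k],z)[:,:2]*1000; (x,y),wh,_=cv2.minAreaRect(Q.astype(np.float32)); print(n,"top %.3f"%z0,np.round([x,y],1),np.round(wh,0),"in tray",tray(C,a,np.array([x,y])))
E
```

```text
time_s: 29.05
position: [0.5004, 0.3484, 0.0124]
tcp_rot: [-2.26, -2.183, 0.0]
ft_force: [-0.7, 0.8, -0.6]
width: 0.0417
grip_force: 15.0
time_s: 30.05
position: [0.5021, 0.3494, 0.1985]
tcp_rot: [2.258, 2.181, 0.014]
ft_force: [0.5, 0.3, -0.5]
width: 0.0566
grip_force: 0.0
time_s: 30.65
position: [0.5054, 0.4983, 0.1912]
tcp_rot: [2.259, 2.183, -0.002]
ft_force: [0.9, 0.5, 0.2]
width: 0.0562
grip_force: 0.0
ivory top 0.078 [681.   54.5] [41. 41.] in tray [ 1. 76.]
honey top 0.078 [692.9 -16.1] [42. 42.] in tray [2. 5.]
packP top 0.078 [706.4 -91.7] [42. 43.] in tray [  3. -72.]
red top 0.048 [ 536.3 -295.8] [43. 45.] in tray [-3. 70.]
orange top 0.048 [ 534.8 -371.4] [44. 43.] in tray [-1. -5.]
green top 0.048 [ 532.9 -442.6] [43. 42.] in tray [ -0. -77.]
```

View pics/t3.png

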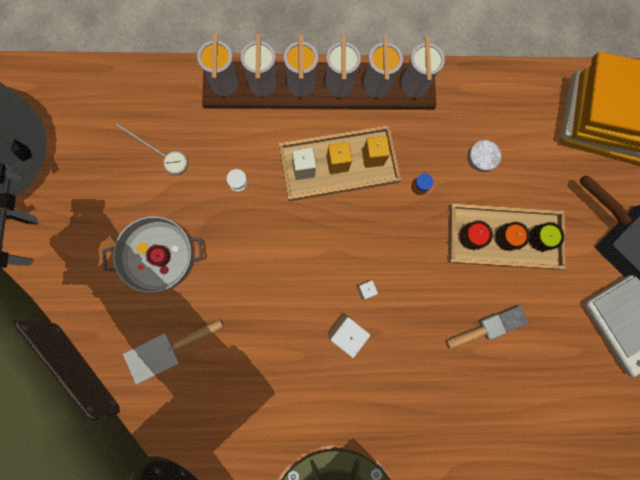

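The stub lies in the pan at (157,257) and every candle is upright at its tray-floor height. I'll back the gripper away from the stock pot on the left, then hand in.

```bash
python3 -m pendant '[[56,[-30,0,-10],[0,0,0]],[56,[-60,0,-20],[0,0,0]],[56,[-60,0,-20],[0,0,0]],[56,[-60,0,-20],[0,0,0]],[56,[-60,0,-20],[0,0,0]]]'; python3 -c "
from workcell import robot
print(robot.job_done())"
```

```text
time_s: 31.2
position: [0.5036, 0.4383, 0.2122]
tcp_rot: [-2.26, -2.182, 0.0]
ft_force: [0.7, -0.3, -0.8]
width: 0.0559
grip_force: 0.0
the job is handed in; nothing more can be done
None
```

I sorted all five candles and handed the job in at 31 s, but the system gave no verdict; my last top-camera check showed both bowls and both square pillars standing in their trays, the stub in the pan, and the packed candles within about 1 mm of their start.

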